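Fasten the hasp of the blue sample case

ROBOT

A 6-joint arm with a two-finger parallel gripper is mounted at the origin on a cart in front of the work surface, level with it; the furniture and walls round the work are solid. World frame = base frame: x ahead of the robot, y to its left, z up, the work surface at z = 0. Lengths are in m, angles in rad, forces in N, time in s.
With the tool pointing down it reaches from about 0.225 to 0.725 m from the base axis. Payload 3.1 kg.
Tool frame: the origin (TCP) lies midway between the tips of the shut fingers; the grasp point (between the pads) lies 19 mm behind it; z points along the fingers, y is the direction in which the jaws open and shut (so a half turn about z gives the same grasp; the last joint's range is limited). The gripper opens to 85 mm and grips with 20 to 120 N. Pads are 22 mm wide; open, the fingers measure 114 mm over their backs; the gripper's body (76 mm by 85 mm) begins 54 mm behind the grasp point. The pads swing forward as they close: fully open they stand 13 mm farther back than shut.
Start: joints at [1.127, 0.048, 0.099, 1.622, 0, 1.443], TCP at [0.163, 0.499, 0.231] pointing down, gripper open.
Joint ranges: [-2.91, 2.91], [-0.99, 1.94], [-1.21, 1.42], [-2.12, 2.29], [-1.49, 1.47], [-3.14, 3.14]. Speed limits (rad/s): [2.79, 2.79, 3.14, 3.14, 3.14, 3.14].

INTERFACE

Orientations are given as a unit quaternion [w, x, y, z].
In Python, from rig import manip gives the robot as it stands.
- The arm moves only by the tool move_arm, never from a script. Its argument "rows" is a list of rows, each a list of 3 entries, a list of its own where there are three numbers: the shift along the tool's x, y, z in m, then the turn about the tool's z in degrees, then the closure in counts, from 0 (fully open) to 255 (shut). A call has exactly 10 rows; each row shifts and turns the commanded pose from where the row before left it, along the tool's axes as they then stand; what a row does not reach is not made up. A row lasts 1/10 s, in which the tool goes at most 50 mm and 8.59 degrees, less where a joint would pass 70% of its speed; a pose out of reach is approached as far as the arm can. A call is refused whole if a number of a shift passes 0.05 or a number of a turn 8.59, either way. A call with a gripper value outside its range is refused whole. The fingers move at their own pace and stop on an object; "newtons" is the grip in N (left out, the last holds). Time passes only in rows, so rows that do not move let the fingers close, or fill a call up. It gives the time, the measured TCP pose, the force and the opening at its end, in the units of the state.
- manip.state(): the state, without advancing time (a new reading comes with each control period).
- manip.read_camera(name): name is "scene" or "top"; returns a dict with "color" (400x640x3 uint8, red, green, blue), "camera_matrix" (3x3 intrinsics, pixels), "eye" and "orientation" of the camera in the world. Camera axes: x right, y down, z forward; pixel columns grow to the right and rows downward; lengths in m; the calibration is good to about 2 mm. A picture is of the moment at which its call begins. There is no depth.
- manip.close_job(): hands the job in, once; it reports no verdict.
Trained networks look in the newest picture that a camera, given by its name, has taken for a name from the list of things; names that differ only in an ending like _2 or _b are one class to them, and where a whole thing is asked for, a point or a joint stands for the part that bears it (a point fixed in the world has none). Each returns a list of dicts, best first, with "score" (0 to 1); they miss things now and then, are a little off and sometimes report something else, mostly with a low value. They report only what shows in the picture. A call takes as long as a camera call.
- manip.find_in(target, camera): "pixel" ([column, row] in pixels, amid what is visible of it).
- manip.regions_of(target, camera): "region" (400x640 bool, what is visible of it) and "pixel" ([column, row] in pixels, amid what is visible of it).
- manip.place_of(target, camera): "pixel" ([column, row] in pixels: a listed point, or the origin of a listed thing).
The state is a dict: "time": time; "qpos": joint angles; "qd": joint speeds; "tau": joint torques, N m; "ee_pos": TCP position; "tool_rot": TCP orientation; "force": force on the tool from outside, world axes, zero at the start; "torque": the same for the moment, N m; "finger_gap": finger opening in m.
Only numpy, scipy, OpenCV 4.12 (cv2) and the standard library are available. Lean on these libraries where they do the work, as an engineer would, in place of code of your own. Each camera call takes 0.05 s, during which the arm holds its last target. There are 200 camera calls.

TASK

The blue sample case is to go back into store, but its steel hasp has been left standing open. Swing this hasp over the brass staple on the case's lid until it lies down flat on the lid, and let go. Leave the hasp of the grey case standing open as it is.

Things in the scene. Friction and masses are not known exactly. Their poses are not given: they have to be found in the camera images.
- blue_case: Low blue steel box, 160 (x) x 120 (y) x 56 mm high, lid shut, cannot be shifted. Origin: centre of underside; z up; -x is its front. In its frame: hasp's hinge pin along y at x -58, z 61.5 mm, on the front rail; brass wire staple on the lid at x -10 to 12, y -3 to 3 mm, top z 74. Hasp closed: rolled end at x 57, upper face z 62, plain plate to press on at x 20 to 52 mm.
- blue_hasp (a joint): The blue case's hasp: steel strap 28 mm wide, 4 thick, 115 long from pin to rolled end (9 mm bar); slot 12 wide, 42 to 78 mm from the pin, goes over the staple. Angle a, rad: 0 flat on the lid, 1.57 upright, 2.2 fully back over the front; it points along (cos a, 0, sin a) in the case's frame. Stiff hinge, no spring: stays where left, 0.5 N at its end swings it.
- grey_case: The same case and hasp in grey, same sizes and frame. Its hasp stands open too and is to be left so.
- grey_hasp (a joint): Angle of the grey case's hasp, rad, read like blue_hasp.

How it is judged:
At the end, for the whole second after the job is handed in: The blue case's hasp lies over its staple, within 0.17 rad (10 degrees) of flat, and is at rest; the grey case's hasp still stands open, above 1.3 rad (value of joint blue_hasp below 0.17 rad and velocity of joint blue_hasp between -0.1 and 0.1 rad/s and value of joint grey_hasp above 1.3 rad); the robot touches nothing.
It fails at once if the grey case's hasp is swung towards its staple (below 1.3 rad) (value of joint grey_hasp below 1.3 rad).
It also fails if it takes over 30 s, if anything falls off the work surface, if the arm or the gripper's body presses on something with over 40 N, if the wrist force passes 120 N, or if a joint passes its speed limit or range.

## Working session

There is one attempt and no reset: what is moved stays moved. The work goes in short steps, Python scripts to look and compute and a tool call to move; the robot and the scene stay as the last step left them, time stands still between calls to the robot, and variables do not carry over. Pictures are saved under pics/ and viewed, about 8 in all and at most 12, crops included, and the job is handed in when it is done.

Besides the shell and the picture viewer there is one more tool, called after "Emit:" as name(argument=value, ...) on one line, values as JSON. move_arm: Moves the arm, as the interface text tells. Its arguments: {"type":"object","properties":{"rows":{"type":"array"},"newtons":{"type":"number"}},"required":["rows"]}

```bash
mkdir -p pics
python3 - <<'E'
from rig import manip
import cv2,numpy as np
s=manip.state();print(s['time'],s['ee_pos'],s['tool_rot'],s['finger_gap'])
for c in('scene','top'):
    r=manip.read_camera(c);cv2.imwrite(f'pics/{c}0.png',r['color'][:,:,::-1])
    print(c,r['camera_matrix'].tolist(),r['eye'],r['orientation'])
    for n in('blue_case','grey_case','blue_hasp','grey_hasp'):
        print(n,[(np.round(d['pixel'],1).tolist(),round(d['score'],2)) for d in manip.place_of(n,c)],[(np.round(d['pixel'],1).tolist(),round(d['score'],2)) for d in manip.find_in(n,c)])
E
```

```text
0.0 [0.16280686 0.49848365 0.23013095] [-3.29641594e-04  1.57230413e-01  9.87561263e-01 -1.11412714e-03] 0.08550953532101005
scene [[381.0593295031647, 0.0, 317.5331462156268], [0.0, 381.0593295031647, 196.84144316725832], [0.0, 0.0, 1.0]] [ 0.00727967 -0.6157702   0.58125122] [-0.44421532  0.83073776 -0.29511036  0.15955376]
blue_case [([261.6, 170.3], 0.97)] [([256.9, 162.9], 0.87)]
grey_case [([417.8, 279.3], 0.69)] [([417.3, 269.5], 0.78)]Traceback (most recent call last):
  File "<stdin>", line 8, in <module>
ValueError: it knows: blue_case, grey_case
```

View pics/scene0.png

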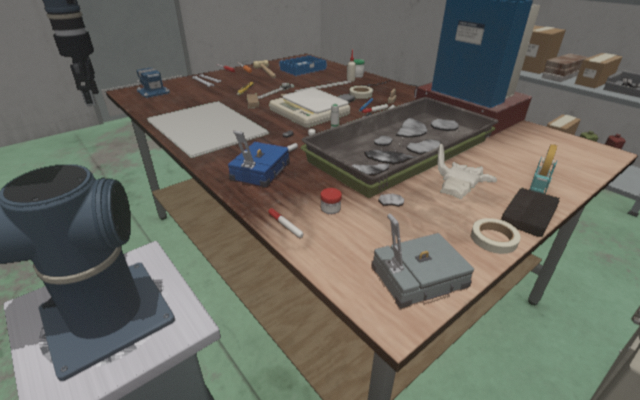

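The scene view shows the blue case at about (260,163) with its hasp standing near (241,145). The grey case is at (420,270), well away from it. Next I'll use the top camera and locate the blue case.

```bash
cat > h.py <<'E'
from rig import manip
import cv2,numpy as np
from scipy.spatial.transform import Rotation as R
def rot(q): return R.from_quat([q[1],q[2],q[3],q[0]]).as_matrix()
def ray(r,px,z):
    d=rot(r['orientation'])@np.linalg.solve(r['camera_matrix'],[*px,1]); e=np.array(r['eye'])
    return e+d*(z-e[2])/d[2]
def proj(r,P):
    p=(np.atleast_2d(P)-r['eye'])@rot(r['orientation'])@r['camera_matrix'].T
    return p[:,:2]/p[:,2:]
E
python3 - <<'E'
from h import *
for c in('scene','top'):
    r=manip.read_camera(c)
    if c=='top': print(r['eye'],r['orientation'],r['camera_matrix'].tolist())
    im=r['color'][:,:,::-1].copy()
    for n in('blue_case','grey_case'):
        for d in manip.place_of(n,c)[:2]: print(c,n,np.round(d['pixel'],1),round(d['score'],2),ray(r,d['pixel'],0).round(4))
    g=manip.regions_of('blue_case',c)
    if g:
        x,y=map(int,g[0]['pixel']);x=max(x,60);y=max(y,45);print('crop',x-60,y-45)
        cr=cv2.resize(im[y-45:y+45,x-60:x+60],None,fx=5,fy=5,interpolation=cv2.INTER_CUBIC);cv2.imwrite(f'pics/{c}_crop.png',cr)
    cv2.imwrite(f'pics/{c}1.png',im)
E
```

```text
scene blue_case [258.7 174.3] 0.7 [0.4996 0.2659 0.    ]
scene grey_case [414.9 274.6] 0.97 [ 0.5328 -0.2989  0.    ]
crop 197 118
[ 0.33605779 -0.00821616  1.40971499] [-0.03847667  0.71230194 -0.69938544  0.04478282] [[426.5278733983414, 0.0, 318.7920049271293], [0.0, 426.5278733983414, 198.72835328127385], [0.0, 0.0, 1.0]]
top blue_case [232.2 195.8] 0.69 [0.5074 0.2687 0.    ]
top grey_case [405.3 194.2] 0.97 [ 0.5237 -0.3079  0.    ]
crop 170 151
```

View pics/top1.png

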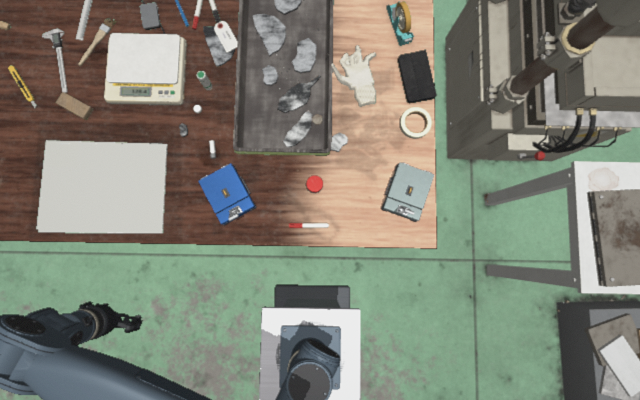

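View pics/scene_crop.png

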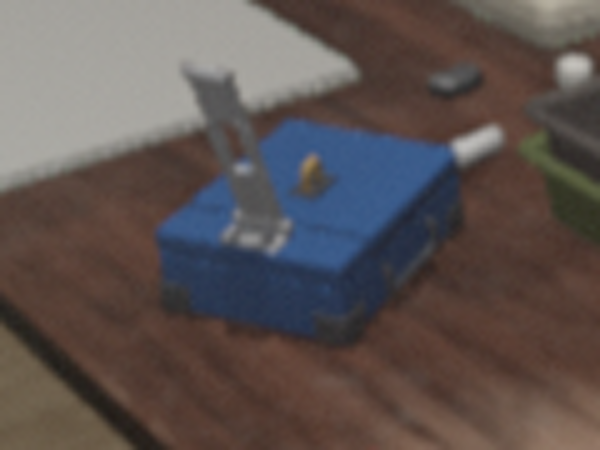

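View pics/top_crop.png

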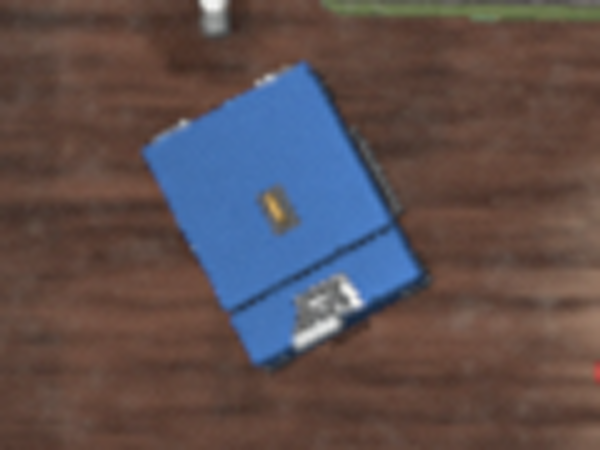

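Run:
```python
from h import *
from scipy.optimize import least_squares
r={c:manip.read_camera(c) for c in('scene','top')}
f=lambda c,x,y:(np.array({'scene':(197,118),'top':(170,151)}[c])+np.array([x,y])/5)
obs=[('top',(.08,-.06,.056),(303,62)),('top',(.08,.06,.056),(143,150)),('top',(-.08,.06,.056),(258,365)),('top',(-.08,-.06,.056),(428,280)),('top',(.001,0,.07),(276,210)),
('scene',(.08,-.06,.056),(462,152)),('scene',(.08,.06,.056),(295,120)),('scene',(-.08,.06,.056),(158,240)),('scene',(-.08,-.06,.056),(342,272)),('scene',(.001,0,.072),(312,160))]
tip=[('scene',(208,72)),('top',(317,333))]
def T(p,P): c,s=np.cos(p[2]),np.sin(p[2]); return np.array([p[0]+c*P[0]-s*P[1],p[1]+s*P[0]+c*P[1],P[2]])
def res(p):
    o=[proj(r[c],T(p,P))[0]-f(c,*u) for c,P,u in obs]
    a=p[3];o+=[proj(r[c],T(p,(-.058+.117*np.cos(a),0,.0615+.117*np.sin(a))))[0]-f(c,*u) for c,u in tip]
    return np.ravel(o)
s=least_squares(res,[.5,.27,.4,1.7]);print(s.x.round(4),s.fun.round(1))
p=s.x;a=p[3]
print('tip',T(p,(-.058+.117*np.cos(a),0,.0615+.117*np.sin(a))),'pin',T(p,(-.058,0,.0615)),'closed tip',T(p,(.057,0,.06)),'press',T(p,(.036,0,.062)))
st=manip.state();print(rot(st['tool_rot']).round(3),st['time'])
```

```text
[0.5102 0.2736 0.5236 1.9086] [ 1.8 -1.2  0.5 -1.   0.6 -0.3  0.1 -1.5  1.1 -1.2 -0.9 -0.6 -2.  -0.3
 -1.9 -1.6 -1.  -0.4 -0.9  0.8 -1.1 -0.3  1.3 -1.2]
tip [0.42643321 0.22520768 0.17188688] pin [0.46001635 0.24459604 0.0615    ] closed tip [0.5596104 0.3020941 0.06     ] press [0.54142366 0.29159446 0.062     ]
[[-0.951  0.311  0.   ]
 [ 0.311  0.951  0.   ]
 [ 0.     0.    -1.   ]] 0.75
```

The fit puts the blue case at (0.510, 0.274) with a yaw of 30°, and its hasp at about 1.9 rad. I'll go behind the hasp with shut fingers, travelling above its tip.

Emit:
move_arm(rows=[[[-0.0384, -0.0263, 0], 0, 255], [[-0.0384, -0.0263, 0], 0, 255], [[-0.0384, -0.0263, 0], 0, 255], [[-0.0384, -0.0263, 0], 0, 255], [[-0.0384, -0.0263, 0], 0, 255], [[-0.0384, -0.0263, 0], 0, 255], [[-0.0384, -0.0263, 0], 0, 255], [[-0.0384, -0.0263, 0], 0, 255], [[0, 0, 0], -8, 255], [[0, 0, 0], -8, 255]])

```text
time: 1.75
ee_pos: [0.3907, 0.202, 0.2313]
tool_rot: [-0.0, 0.018, 1.0, 0.0]
force: [-0.7, 0.5, -0.3]
finger_gap: -0.0
```

Emit:
move_arm(rows=[[[0, 0, 0], -8, 255], [[0, 0, 0], -8, 255], [[0, 0, 0], -8, 255], [[0, 0, 0], -8, 255], [[0, 0, 0.02], 0, 255], [[0, 0, 0.02], 0, 255], [[0, 0, 0.02], 0, 255], [[0, 0, 0.02], 0, 255], [[0, 0, 0], 0, 255], [[0, 0, 0], 0, 255]])

```text
time: 2.75
ee_pos: [0.3895, 0.2035, 0.1514]
tool_rot: [-0.0, -0.258, 0.966, -0.0]
force: [0.8, -0.1, 0.3]
finger_gap: 0.0003
```

Run:
```python
from h import *
s=manip.state();print(s['time'],s['ee_pos'].round(4),rot(s['tool_rot']).round(3).tolist(),s['force'],s['finger_gap'],s['qpos'].round(2))
r=manip.read_camera('scene');im=r['color'][:,:,::-1]
cv2.imwrite('pics/s2.png',cv2.resize(im[90:200,170:330],None,fx=5,fy=5))
```

```text
2.75 [0.3895 0.2035 0.1514] [[-0.867, -0.499, -0.001], [-0.499, 0.867, -0.0], [0.001, 0.0, -1.0]] [ 0.84340535 -0.14552909  0.27662109] 0.00027610934822085555 [ 0.33 -0.18 -0.27  1.48 -0.   -0.19]
```

View pics/s2.png

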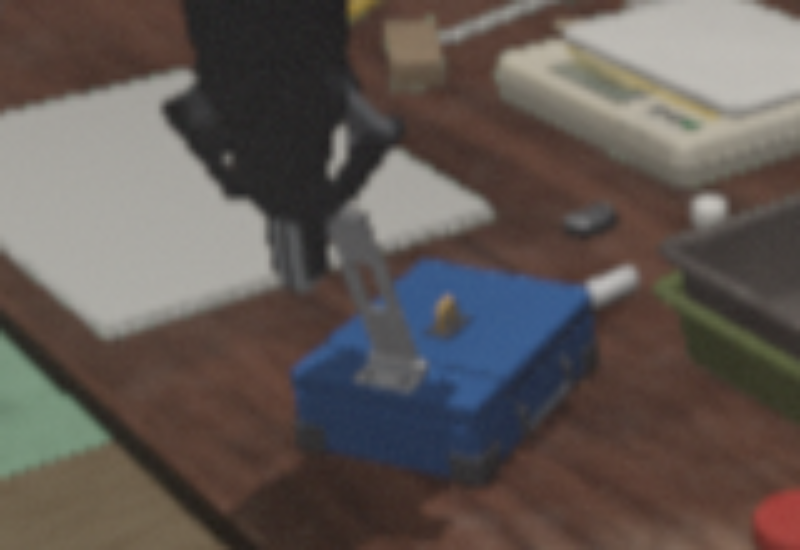

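The fingers are right behind the hasp, at about (300,260) in the crop, with the hasp top at (350,220). Now I'll push forward, which is tool −x.

Emit:
move_arm(rows=[[[-0.012, 0, 0], 0, 255], [[-0.012, 0, 0], 0, 255], [[-0.012, 0, 0], 0, 255], [[-0.012, 0, 0], 0, 255], [[-0.012, 0, 0], 0, 255], [[-0.012, 0, 0], 0, 255], [[-0.012, 0, 0], 0, 255], [[-0.012, 0, 0], 0, 255], [[-0.012, 0, 0], 0, 255], [[-0.012, 0, 0], 0, 255]])

```text
time: 3.8
ee_pos: [0.4951, 0.264, 0.1531]
tool_rot: [0.001, -0.258, 0.966, 0.0]
force: [0.8, -0.6, -0.4]
finger_gap: 0.0002
```

Run:
```python
from h import *
s=manip.state();print(s['time'],s['ee_pos'].round(4),s['force'])
r=manip.read_camera('scene');im=r['color'][:,:,::-1]
cv2.imwrite('pics/s3.png',cv2.resize(im[90:200,170:330],None,fx=5,fy=5))
```

```text
3.8 [0.4951 0.264  0.1531] [ 0.77134939 -0.58821834 -0.42799724]
```

View pics/s3.png

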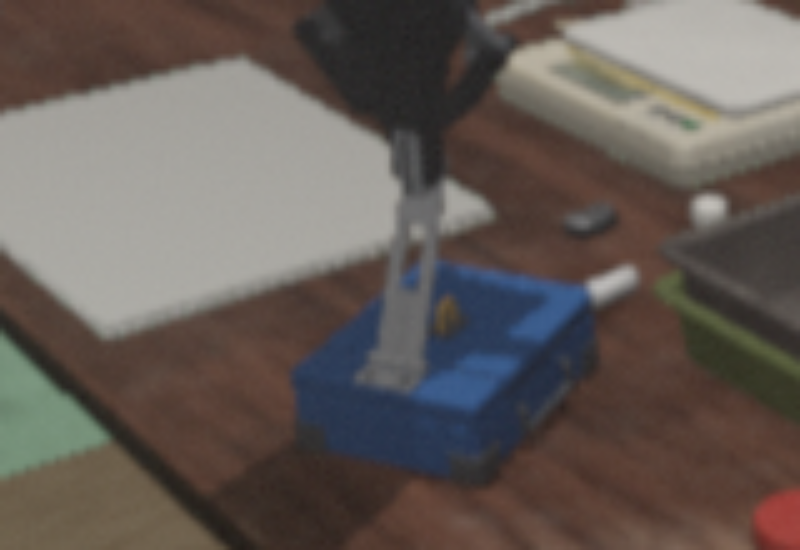

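The hasp has passed upright and is leaning over the lid, with its tip at about (420,200) in the crop and the fingers behind it. I'll continue along the arc.

Emit:
move_arm(rows=[[[-0.01, 0, 0.009], 0, 255], [[-0.01, 0, 0.008], 0, 255], [[-0.01, 0, 0.01], 0, 255], [[-0.008, 0, 0.01], 0, 255], [[-0.007, 0, 0.012], 0, 255], [[-0.005, 0, 0.013], 0, 255], [[-0.003, 0, 0.012], 0, 255], [[-0.001, 0, 0.01], 0, 255], [[0, 0, 0.004], 0, 255], [[0, 0, 0], 0, 255]])

```text
time: 4.85
ee_pos: [0.5401, 0.2902, 0.063]
tool_rot: [-0.0, -0.258, 0.966, -0.0]
force: [0.0, -0.0, 0.0]
finger_gap: -0.0001
```

Run:
```python
from h import *
s=manip.state();print(s['time'],s['ee_pos'].round(4),s['force'])
r=manip.read_camera('scene');im=r['color'][:,:,::-1]
cv2.imwrite('pics/s4.png',cv2.resize(im[90:200,170:330],None,fx=5,fy=5))
```

```text
4.85 [0.5401 0.2902 0.063 ] [ 0.04818533 -0.03266172  0.01066267]
```

View pics/s4.png

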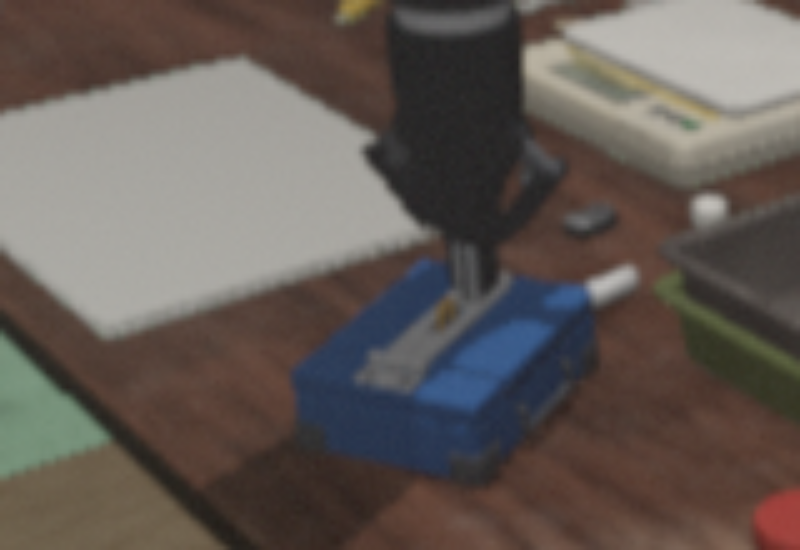

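The hasp is down with the staple through its slot at about (443,312). One small extra press, then straight up and away.

Emit:
move_arm(rows=[[[0, 0, 0.002], 0, 255], [[0, 0, 0.001], 0, 255], [[0, 0, 0], 0, 255], [[0, 0, -0.01], 0, 255], [[0, 0, -0.03], 0, 255], [[0, 0, -0.03], 0, 255], [[0, 0, -0.03], 0, 255], [[0, 0, -0.03], 0, 255], [[0, 0, -0.02], 0, 255], [[0, 0, 0], 0, 255]])

```text
time: 5.9
ee_pos: [0.5426, 0.2912, 0.2152]
tool_rot: [0.004, -0.258, 0.966, 0.001]
force: [0.5, -0.0, -0.7]
finger_gap: -0.0001
```

Run:
```python
from h import *
s=manip.state();print(s['time'],s['ee_pos'].round(4),s['force'])
r=manip.read_camera('scene');im=r['color'][:,:,::-1]
cv2.imwrite('pics/s5.png',cv2.resize(im[80:310,180:480],None,fx=2.6,fy=2.6,interpolation=cv2.INTER_CUBIC))
```

```text
5.9 [0.5426 0.2912 0.2152] [ 0.47542062 -0.00131272 -0.66733862]
```

View pics/s5.png

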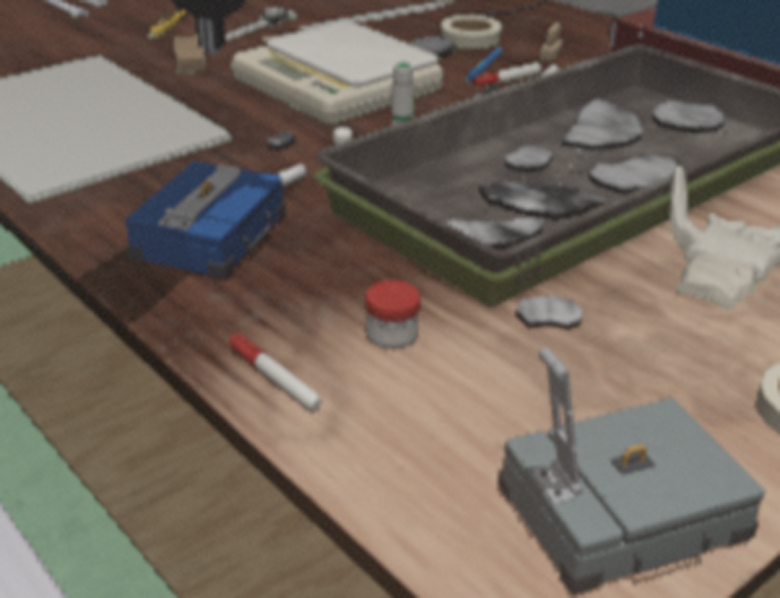

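The blue hasp lies flat over its staple at about (205,190). The grey hasp still stands open at (560,420), and the gripper is clear of everything.

```bash
python3 -c "
from rig import manip
print(manip.close_job())"
```

```text
the job is handed in; nothing more can be done
None
```

The blue case's hasp is closed: I swung it over the brass staple with shut fingers, pressed it down onto the lid, and backed off about 15 cm straight up. I handed the job in at about 6 s; it gives no verdict.

- **Blue hasp:** the last picture shows it lying flat with the staple through its slot. I judged the flatness by eye and did not measure the joint angle. At my last reading before the final press the fingertips were at 63 mm, 1 mm above the closed hasp's upper face, and the wrist force was near zero. I took no reading during that final press.
- **Grey hasp:** it still stands open, as it was, and the arm never went near it.
- **Gripper:** it is clear of everything, with under 1 N of residual force on the wrist.

No check failed or disagreed. The two cameras' own estimates of the blue case's position differed by about 8 mm, and I worked from a combined fit of both, which was good to about 2 pixels.

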